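# Show the capping order at the home bar

## Task

Show a helper how the next bottle gets capped, using closed fingertips and gripping nothing. First point at the one amber bottle that has no cap, and then at the heap of steel crown caps in its bin: each time bring the fingertips to a few centimetres straight above it (above the bottle's mouth, above the middle of the heap) and stay there for a good two seconds; touch no bottle and no bin, and do not point at a capped bottle. Then push the press's lever by its handle all the way down to its stop, leave it down and move clear, with everything else left where it stands.

Things in the scene. Friction and masses are not known exactly. Their poses are not given: they have to be found in the camera images.
- open_mouth (a point): centre of the open mouth of the amber glass bottle without a cap, at its very top, 190 mm above the table. The bottle is round, stands upright, body 66 mm in diameter, neck and mouth 27 mm; it has a paper label. z points up
- open_bottle: the same bottle; origin at the centre of its underside, on the table
- capped_bottle_a_cap (a point): top centre of the steel crown cap (32 mm across) on a capped amber bottle, 193 mm above the table
- capped_bottle_a: that capped amber bottle, 66 mm in diameter, 193 mm high; origin at the centre of its underside
- capped_bottle_b_cap (a point): top centre of the steel crown cap (32 mm across) on the other capped amber bottle, 193 mm above the table
- capped_bottle_b: that other capped amber bottle, same size; origin at the centre of its underside
- caps_heap (a point): middle of the top of the heap of silvery crown caps in the caps bin, 86 mm above the table; caps towards the rear of the bin stand up to 20 mm higher. Axes as those of the bin
- caps_bin: fixed grey sheet-metal bin full of steel crown caps, 120 x 110 x 65 mm, tilted 17 degrees towards its front on a dark stand; its highest rim (rear) is 115 mm above the table. Origin at table height under the middle of the stand; x points to the bin's rear, z up
- cork_bin: fixed bin of the same shape but full of brown corks, a bystander; origin likewise
- press_lever (a joint): angle of the press's lever: 0 = level (up), growing as the handle goes down, 0.55 rad = down at its stop. Stiff hinge: pushing at the handle takes only a few newtons (under 6), and it stays where it is left, without a spring
- lever_handle (a point): centre of the black round handle bar across the end of the lever: 28 mm in diameter, 110 mm long, lying level and square to the lever (along this point's y axis). The lever, a 16 mm steel rod, runs 260 mm from it to the pivot. z is square to the lever, upwards; x points along the lever to the pivot
- press: fixed red lever press on a slate slab 260 x 200 x 20 mm; origin at the middle of the slab's underside, at table height; x points to the press's rear, away from the handle, z up. The lever's level hinge axis (the pivot) lies 60 mm behind the origin and 310 mm above the table; the steel column, 360 mm high, 34 mm thick, stands 25 mm behind the pivot
- mallet_cork: loose cork stopper with a wooden head, standing on its head, 34 mm in diameter, 54 mm high; origin at its underside; a bystander
- jigger: loose steel jigger (bar measure), 46 mm in diameter, 80 mm high; origin at its underside; a bystander
- cork_extractor: loose chrome winged cork extractor standing upright, 88 mm wide, 158 mm high; origin at its underside; a bystander
- tumbler: loose clear glass tumbler, 76 mm in diameter, 90 mm high; origin at its underside; a bystander
There are look-alikes about, which are no part of the job. What is shaped like the capped_bottle_b but purple is not meant. Leave any blue or green look-alike of the open_bottle alone.

How it is judged:
By the outcome, as a careful person would: the job done as asked, in the order asked, and still so for the second after the job is handed in, with the robot touching nothing.
It also fails if it takes over 67 s, if anything falls off the work surface, if the arm or the gripper's body presses on something with over 40 N, if the wrist force passes 120 N, or if a joint passes its speed limit or range.

## Robot

A 6-joint arm with a two-finger parallel gripper is mounted at the origin on the work surface. World frame = base frame: x ahead of the robot, y to its left, z up, the work surface at z = 0. Lengths are in m, angles in rad, forces in N, time in s.
With the tool pointing down it reaches from about 0.35 to 0.975 m from the base axis. Payload 17.4 kg.
Tool frame: the origin (TCP) lies midway between the tips of the shut fingers; the grasp point (between the pads) lies 19 mm behind it (arm.grasp_offset is the z of the grasp point in the tool frame, in m); z points along the fingers, x is the direction in which the jaws open and shut, and the axes are right-handed (so a half turn about z gives the same grasp; the last joint's range is limited). The gripper opens to 85 mm and grips with 20 to 120 N. Pads are 22 mm wide; open, the fingers measure 114 mm over their backs; the gripper's body (76 mm by 85 mm) begins 54 mm behind the grasp point. The pads swing forward as they close: fully open they stand 13 mm farther back than shut.
Start: joints at [-1.304, 0.116, 1.442, -0, 1.584, -0.038], TCP at [0.203, -0.644, 0.231] pointing down, gripper open.
Joint ranges: [-2.83, 2.83], [-0.83, 2.19], [0.07, 2.5], [-1.14, 4.28], [0.01, 3], [-2.97, 2.97]. Speed limits (rad/s): [1.89, 1.89, 2.22, 3.14, 3.14, 3.14].

## Interface

Orientations are given as a unit quaternion [x, y, z, w].
In Python, from bench import arm gives the robot as it stands. The module is installed in compiled form; this text tells all that it offers.
- The arm moves only by the shell command python3 -m inch 'ROWS'. ROWS is JSON, a list that holds one entry, the list of rows, each a list of 7 numbers: the shift along the tool's x, y, z in mm, then the turn, a rotation vector about the tool's x, y, z in rad, then the finger opening in mm, from 0 to 85.4. A call has 1 to 8 rows; each row shifts and turns the commanded pose from where the row before left it, along the tool's axes as they then stand; what a row does not reach is not made up. A row lasts 1/8 s, in which the tool goes at most 62.5 mm and 10.7 degrees, less where a joint would pass 70% of its speed; a pose out of reach is approached as far as the arm can. A call with a gripper value outside its range is refused whole. The fingers move at their own pace and stop on an object; the grip force is fixed at half the most. Time passes only in rows, so rows that do not move let the fingers close. It gives the time, the measured TCP pose, the force and the opening at its end, in the units of the state.
- arm.get_state(): the state, without advancing time (a new reading comes with each control period).
- arm.camera(name): name is "scene" or "top" or "wrist"; returns a dict with "img" (384x512x3 uint8, red, green, blue), "K" (3x3 intrinsics, pixels), "R" (3x3) and "t" (3): a world point X has camera coordinates R X + t. Camera axes: x right, y down, z forward; pixel columns grow to the right and rows downward; lengths in m; the calibration is good to about 2 mm. A picture is of the moment at which its call begins. There is no depth.
- arm.job_done(): hands the job in, once; it reports no verdict.
The state is a dict: "t": time; "qpos": joint angles; "joint_vel": joint speeds; "effort": joint torques, N m; "tool_pos": TCP position; "tcp_rot": TCP orientation; "force": force on the tool from outside, world axes, zero at the start; "ft_torque": the same for the moment, N m; "gripper_width": finger opening in m.
Only numpy, scipy, OpenCV 4.12 (cv2) and the standard library are available. Lean on these libraries where they do the work, as an engineer would, in place of code of your own. Each camera call takes 0.05 s, during which the arm holds its last target. There are 200 camera calls.

## Working session

There is one attempt and no reset: what is moved stays moved. The work goes in short steps, Python scripts to look and compute and a shell command to move; the robot and the scene stay as the last step left them, time stands still between calls to the robot, and variables do not carry over. Pictures are saved under pics/ and viewed, about 8 in all and at most 12, crops included, and the job is handed in when it is done.

```bash
mkdir -p pics; cat > h.py <<'E'
import numpy as np,cv2
from bench import arm
from scipy.spatial.transform import Rotation as Ro
def ray(c,u,v,z):
    d=c["R"].T@np.linalg.solve(c["K"],[u,v,1.]);o=-c["R"].T@c["t"]
    return o+d*(z-o[2])/d[2]
def proj(c,X):
    p=c["K"]@(c["R"]@np.array(X)+c["t"]);return p[:2]/p[2]
def to(X):
    s=arm.get_state();r=Ro.from_quat(s["tcp_rot"])
    return (r.inv().apply(np.array(X)-s["tool_pos"])*1000).round(1)
E
python3 - <<'E'
from h import *
import pickle
d={}
for n in ("scene","top"):
    c=arm.camera(n);d[n]=c;cv2.imwrite(f"pics/{n}.png",cv2.resize(c["img"][:,:,::-1],(800,600)))
    print(n,c["K"].round(1).tolist(),(-c["R"].T@c["t"]).round(3),c["R"].round(2).tolist())
pickle.dump(d,open("cams.pkl","wb"))
print(arm.get_state())
E
```

```text
scene [[464.8, 0.0, 256.2], [0.0, 464.8, 188.7], [0.0, 0.0, 1.0]] [0.948 0.719 1.274] [[-0.88, 0.47, 0.0], [0.38, 0.72, -0.58], [-0.27, -0.51, -0.81]]
top [[379.1, 0.0, 251.2], [0.0, 379.1, 192.8], [0.0, 0.0, 1.0]] [0.522 0.038 1.287] [[-0.0, -1.0, 0.01], [-1.0, 0.0, -0.04], [0.04, -0.01, -1.0]]
{'t': 0.1, 'qpos': array([-1.30378705e+00,  1.16465054e-01,  1.44222779e+00, -3.07581885e-05,
        1.58401603e+00, -3.78137980e-02]), 'joint_vel': array([ 0.0002375 , -0.00147869, -0.00237726,  0.00087582,  0.0009379 ,
       -0.00185081]), 'effort': array([ 2.48684955e-04, -7.33667636e+01, -6.33787537e+01, -3.46250499e-05,
        5.37508575e-03,  7.26459029e-05]), 'tool_pos': array([ 0.2025095 , -0.64371315,  0.23059956]), 'tcp_rot': array([ 8.06264112e-01, -5.91555467e-01, -4.46738912e-04, -3.34881621e-04]), 'force': array([-0.42343171, -0.86459997, -0.07322258]), 'ft_torque': array([-0.01152202,  0.01240975,  0.0283189 ]), 'gripper_width': 0.08549233909561058}
```

View pics/scene.png

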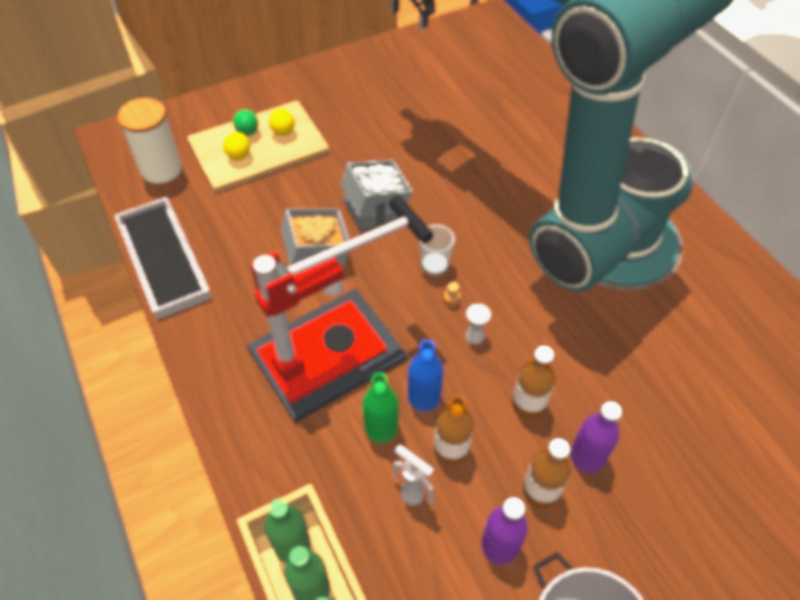

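View pics/top.png

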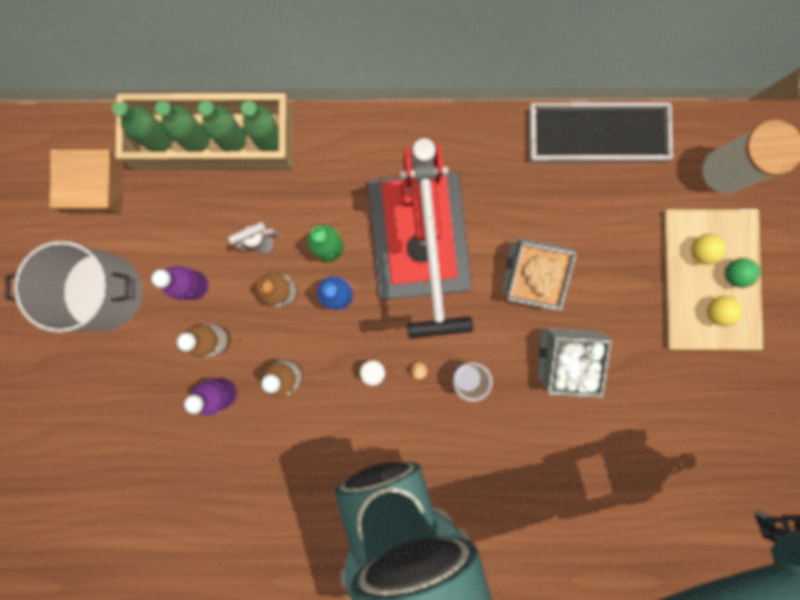

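The scene view shows the open amber bottle at (457,406). Capped amber bottles are at (543,355) and (559,450), purple capped look-alikes at (610,410) and (513,508), and uncapped look-alikes in blue (427,348) and green (379,380). The silvery caps heap is at (380,180), the corks at (316,230) and the lever handle at (411,219). In the top view the open mouth is at (268,287), the steel caps at (578,368) and the handle at (440,327). By the description I choose the amber bottle with no cap and the bin of silvery caps, and check both in one close crop.

```bash
python3 - <<'E'
from h import *
import pickle
d=pickle.load(open("cams.pkl","rb"));S,T=d["scene"],d["top"]
def P(c,u,v,z):return ray(c,u*.64-.2,v*.64-.2,z)
def tri(a,b):
    A=[];B=[]
    for c,(u,v) in((S,a),(T,b)):
        o=-c["R"].T@c["t"];q=P(c,u,v,0)-o;q/=np.linalg.norm(q);M=np.eye(3)-np.outer(q,q);A.append(M);B.append(M@o)
    return np.linalg.lstsq(np.vstack(A),np.hstack(B),rcond=None)[0].round(3)
print("mouth",P(S,457,406,.19).round(3),P(T,266,287,.19).round(3),tri((457,406),(266,287)))
print("capA",P(S,543,353,.193).round(3),P(T,271,383,.193).round(3))
print("capB",P(S,559,448,.193).round(3),P(T,188,342,.193).round(3))
print("heap",P(S,381,180,.086).round(3),P(T,578,368,.086).round(3))
print("handle",tri((411,219),(440,327)))
for n,a,b in(("handle ends",(393,200),(472,324)),("",(430,238),(408,331))):print(n,tri(a,b))
print("pivot",tri((291,288),(424,172)))
def crop(c,u,v,r=32):
    u,v=int(u*.64),int(v*.64);return cv2.resize(c["img"][v-r:v+r,u-r:u+r,::-1],(390,290) if 0 else (290,290),interpolation=cv2.INTER_CUBIC)
cv2.imwrite("pics/c1.png",np.vstack([np.hstack([crop(S,457,430),crop(S,410,215)]),np.hstack([crop(T,270,287),crop(T,440,327)])]))
E
```

```text
mouth [0.604 0.276 0.19 ] [0.596 0.267 0.19 ] [0.598 0.27  0.173]
capA [0.421 0.259 0.193] [0.419 0.256 0.193]
capB [0.499 0.417 0.193] [0.495 0.409 0.193]
heap [ 0.435 -0.339  0.086] [ 0.436 -0.343  0.086]
handle [ 0.52  -0.047  0.288]
handle ends [ 0.526 -0.101  0.289]
 [0.512 0.008 0.289]
pivot [ 0.777 -0.017  0.28 ]
```

View pics/c1.png

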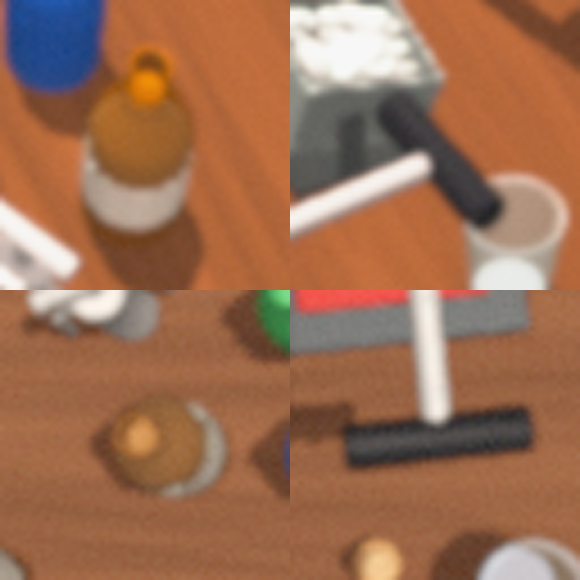

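The crop confirms an amber bottle with an open ring mouth and a label (mouth at about (458,401) in the scene view). The handle is clear, next to the caps bin and the tumbler. First move: up, closing the fingers.

```bash
python3 -m inch '[[[0,0,-50,0,0,0,0],[0,0,-50,0,0,0,0],[0,0,-50,0,0,0,0],[0,0,-50,0,0,0,0],[0,0,0,0,0,0,0],[0,0,0,0,0,0,0]]]'; python3 -c "
from h import *
print(to([.598,.269,.43]))"
```

```text
t: 0.85
tool_pos: [0.2026, -0.644, 0.4304]
tcp_rot: [0.806, -0.592, -0.0, -0.0]
force: [0.2, 0.3, -0.7]
gripper_width: 0.0002
[-752.2 -651.2    1.2]
```

```bash
python3 -m inch '[[[-34,-30,0,0,0,0,0],[-34,-30,0,0,0,0,0],[-34,-30,0,0,0,0,0],[-34,-30,0,0,0,0,0],[-34,-30,0,0,0,0,0],[-34,-30,0,0,0,0,0],[-34,-30,0,0,0,0,0],[-34,-30,0,0,0,0,0]]]'; python3 -m inch '[[[-34,-30,0,0,0,0,0],[-34,-30,0,0,0,0,0],[-34,-30,0,0,0,0,0],[-34,-30,0,0,0,0,0],[-34,-30,0,0,0,0,0],[-34,-30,0,0,0,0,0],[-34,-30,0,0,0,0,0],[-34,-30,0,0,0,0,0]]]';  python3 -c "
from h import *
print(to([.598,.269,.43]))"
```

```text
t: 1.85
tool_pos: [0.3501, -0.311, 0.4296]
tcp_rot: [0.806, -0.592, -0.001, -0.0]
force: [0.6, -0.5, 0.2]
gripper_width: 0.0001
t: 2.85
tool_pos: [0.4974, 0.0206, 0.4297]
tcp_rot: [0.806, -0.592, -0.001, 0.001]
force: [0.6, -1.2, -0.4]
gripper_width: -0.0001
[-206.7 -170.5   -0.6]
```

```bash
python3 -m inch '[[[-42,-34,0,0,0,0,0],[-42,-34,0,0,0,0,0],[-42,-34,0,0,0,0,0],[-42,-34,0,0,0,0,0],[-40,-34,0,0,0,0,0],[0,0,45,0,0,0,0],[0,0,45,0,0,0,0],[0,0,0,0,0,0,0]]]'; python3 - <<'E'
from h import *
print(to([.598,.269,.228]))
s=arm.get_state()['tool_pos']
L=[]
for n in("wrist","scene"):
    c=arm.camera(n);L.append(c["img"][:,:,::-1]); print(n,proj(c,s),proj(c,[.598,.269,.19]))
a=L[0];b=L[1][190:350,200:413]
cv2.imwrite("pics/c2.png",np.hstack([cv2.resize(a,(400,300)),cv2.resize(b,(400,300))]))
E
```

```text
t: 3.85
tool_pos: [0.5959, 0.2682, 0.3363]
tcp_rot: [0.806, -0.592, -0.002, 0.003]
force: [0.2, -0.6, -0.3]
gripper_width: -0.0001
[ -0.2  -3.  108.3]
wrist [257.22512653 257.21278892] [256.97915094 174.53060073]
scene [297.73012316 226.87779747] [292.87306223 256.47739025]
```

View pics/c2.png

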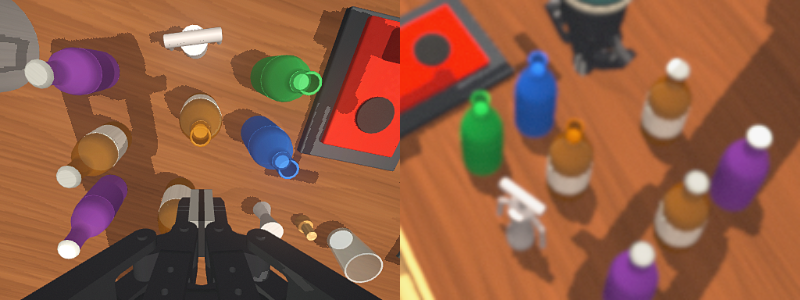

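The wrist view (left half) shows the open amber mouth at (201,133), and the scene crop (right half) shows it at (574,128). Refining with the wrist ray.

```bash
python3 - <<'E'
from h import *
c=arm.camera("wrist");s=arm.camera("scene")
im=cv2.cvtColor(c["img"],cv2.COLOR_RGB2HSV)[140:200,235:280]
m=((im[...,0]<22)&(im[...,1]>200)&(im[...,2]>150)).astype(np.uint8)
ys,xs=np.nonzero(m);print(xs.min()+235,xs.max()+235,ys.min()+140,ys.max()+140)
print(ray(c,257,171,.19),ray(s,292.7,257.5,.19),arm.get_state()["tool_pos"]);print(to([.598,.269,.225]))
E
```

```text
243 279 159 187
[0.60173445 0.27012897 0.19      ] [0.5998987  0.27134598 0.19      ] [0.59719032 0.26848993 0.34369603]
[ -0.2  -0.6 118.7]
```

```bash
python3 -m inch '[[[0,-3,40,0,0,0,0],[0,0,40,0,0,0,0],[0,0,28,0,0,0,0],[0,0,10,0,0,0,0],[0,0,0,0,0,0,0],[0,0,0,0,0,0,0],[0,0,0,0,0,0,0],[0,0,0,0,0,0,0]]]'; for i in 1 2 3; do python3 -m inch '[[[0,0,0,0,0,0,0],[0,0,0,0,0,0,0],[0,0,0,0,0,0,0],[0,0,0,0,0,0,0],[0,0,0,0,0,0,0],[0,0,0,0,0,0,0],[0,0,0,0,0,0,0],[0,0,0,0,0,0,0]]]'; done
python3 - <<'E'
from h import *
c=arm.camera("scene");b=c["img"][170:320,200:400,::-1]
cv2.imwrite("pics/c3.png",cv2.resize(b,(600,450)))
print(to([.435,-.341,.43]))
E
```

```text
t: 5.05
tool_pos: [0.5999, 0.2695, 0.2239]
tcp_rot: [0.806, -0.592, 0.0, -0.0]
force: [-0.1, 0.8, 0.2]
gripper_width: -0.0001
t: 6.05
tool_pos: [0.5998, 0.2694, 0.2233]
tcp_rot: [0.806, -0.592, 0.0, -0.0]
force: [-0.2, 0.3, 0.1]
gripper_width: 0.0002
t: 7.05
tool_pos: [0.5998, 0.2694, 0.2233]
tcp_rot: [0.806, -0.592, -0.0, 0.0]
force: [0.0, -0.0, 0.4]
gripper_width: 0.0
t: 8.05
tool_pos: [0.5998, 0.2694, 0.2233]
tcp_rot: [0.806, -0.592, -0.0, -0.0]
force: [-0.1, 0.1, -0.0]
gripper_width: -0.0002
[ 532.8  340.4 -206.7]
```

View pics/c3.png

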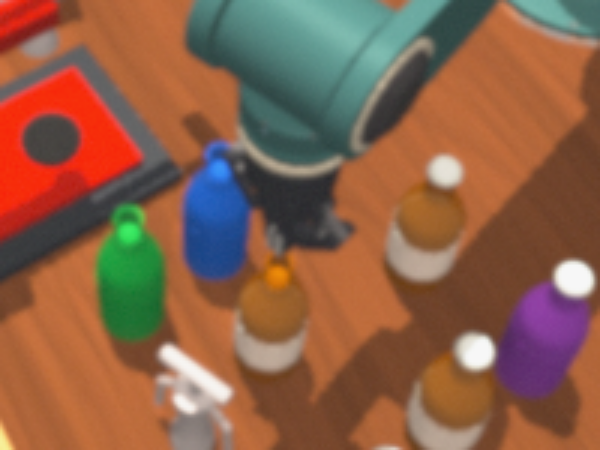

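The fingertips hang just above the amber open mouth (about (278,245) against (278,270)) and were held there for over 3 s. Next, up and over to the caps bin.

```bash
python3 -m inch '[[[0,0,-52,0,0,0,0],[0,0,-52,0,0,0,0],[0,0,-52,0,0,0,0],[0,0,-52,0,0,0,0],[0,0,0,0,0,0,0],[41,26,0,0,0,0,0],[41,26,0,0,0,0,0],[41,26,0,0,0,0,0]]]'; python3 -m inch '[[[41,26,0,0,0,0,0],[41,26,0,0,0,0,0],[41,26,0,0,0,0,0],[41,26,0,0,0,0,0],[41,26,0,0,0,0,0],[41,26,0,0,0,0,0],[41,26,0,0,0,0,0],[41,26,0,0,0,0,0]]]';python3 -m inch '[[[41,27,0,0,0,0,0],[41,27,0,0,0,0,0],[0,0,50,0,0,0,0],[0,0,50,0,0,0,0],[0,0,50,0,0,0,0],[0,0,20,0,0,0,0],[0,0,0,0,0,0,0],[0,0,0,0,0,0,0]]]'
python3 - <<'E'
from h import *
c=arm.camera("wrist");print(to([.435,-.341,.125]),proj(c,[.435,-.341,.086]))
s=arm.camera("scene");a=cv2.resize(c["img"][:,:,::-1],(400,300));b=cv2.resize(s["img"][60:210,180:380,::-1],(400,300))
cv2.imwrite("pics/c4.png",np.hstack([a,b]))
E
```

```text
t: 9.1
tool_pos: [0.5617, 0.1274, 0.4304]
tcp_rot: [0.806, -0.591, -0.0, 0.0]
force: [0.9, 0.3, 0.0]
gripper_width: 0.0001
t: 10.1
tool_pos: [0.4616, -0.2481, 0.4306]
tcp_rot: [0.806, -0.592, -0.0, 0.0]
force: [0.6, -0.4, 0.7]
gripper_width: 0.0
t: 11.1
tool_pos: [0.4359, -0.3414, 0.2635]
tcp_rot: [0.806, -0.592, 0.001, 0.0]
force: [0.1, 0.6, 0.5]
gripper_width: 0.0003
[ -1.    0.9 138.5] [256.21028206 170.50513248]
```

View pics/c4.png

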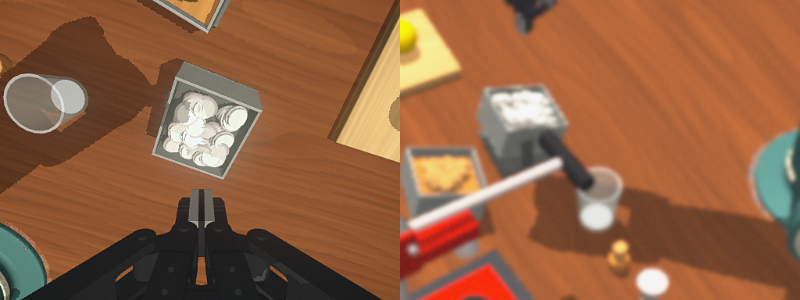

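The wrist view (left half) shows the silvery caps heap centred near (205,130), a few mm from the prediction. The corks are elsewhere, and the path down is clear.

```bash
python3 - <<'E'
from h import *
c=arm.camera("wrist");X=ray(c,262,167,.088);print(X,arm.get_state()["tool_pos"]);X=(X+[.4355,-.341,.088])/2;X[2]=.126;print(to(X))
E
```

```text
[ 0.4408651  -0.34538386  0.088     ] [ 0.43576445 -0.34133303  0.26291618]
[  2.3  -1.6 136.9]
```

```bash
python3 -m inch '[[[3,-2,40,0,0,0,0],[0,0,40,0,0,0,0],[0,0,35,0,0,0,0],[0,0,15,0,0,0,0],[0,0,9,0,0,0,0],[0,0,0,0,0,0,0],[0,0,0,0,0,0,0],[0,0,0,0,0,0,0]]]'; for i in 1 2 3; do python3 -m inch '[[[0,0,0,0,0,0,0],[0,0,0,0,0,0,0],[0,0,0,0,0,0,0],[0,0,0,0,0,0,0],[0,0,0,0,0,0,0],[0,0,0,0,0,0,0],[0,0,0,0,0,0,0],[0,0,0,0,0,0,0]]]'; done
python3 - <<'E'
from h import *
s=arm.camera("scene");cv2.imwrite("pics/c5.png",cv2.resize(s["img"][60:210,180:380,::-1],(600,450)))
print(to([.518,-.047,.40]))
E
```

```text
t: 12.25
tool_pos: [0.4385, -0.3435, 0.1232]
tcp_rot: [0.806, -0.592, 0.001, 0.0]
force: [-0.7, -1.0, -0.1]
gripper_width: -0.0002
t: 13.25
tool_pos: [0.4382, -0.3433, 0.1223]
tcp_rot: [0.806, -0.592, 0.0, -0.0]
force: [-0.7, -0.3, -0.6]
gripper_width: -0.0002
t: 14.25
tool_pos: [0.4382, -0.3433, 0.1223]
tcp_rot: [0.806, -0.592, -0.0, -0.0]
force: [-0.3, 0.1, -0.0]
gripper_width: 0.0002
t: 15.25
tool_pos: [0.4382, -0.3433, 0.1223]
tcp_rot: [0.806, -0.592, -0.0, -0.0]
force: [0.1, 0.1, 0.1]
gripper_width: -0.0001
[-258.7 -165.  -277.7]
```

View pics/c5.png

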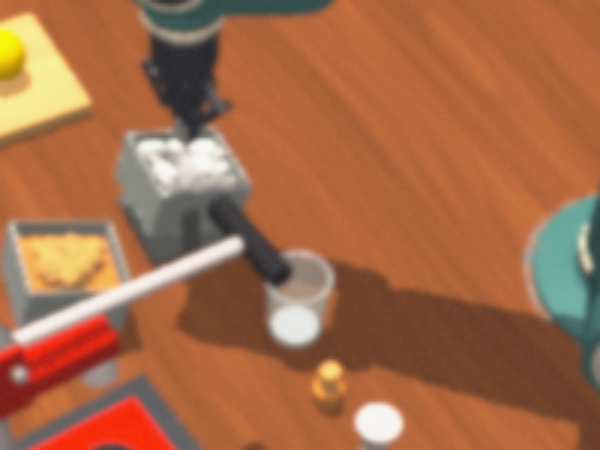

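The fingertips stand just above the middle of the caps heap (about (190,130), heap at (185,160)) and were held over 2.5 s without touching. Now up and over to the lever handle.

```bash
python3 -m inch '[[[0,0,-50,0,0,0,0],[0,0,-50,0,0,0,0],[0,0,-50,0,0,0,0],[0,0,-50,0,0,0,0],[0,0,-50,0,0,0,0],[0,0,-50,0,0,0,0],[0,0,0,0,0,0,0],[0,0,0,0,0,0,0]]]'; python3 -m inch '[[[-37,-24,0,0,0,0,0],[-37,-24,0,0,0,0,0],[-37,-24,0,0,0,0,0],[-37,-24,0,0,0,0,0],[-37,-24,0,0,0,0,0],[-37,-23,0,0,0,0,0],[-37,-22,0,0,0,0,0],[0,0,0,0,0,0,0]]]'
python3 - <<'E'
from h import *
c=arm.camera("wrist");print(arm.get_state()["tool_pos"])
for z in(.29,.31):print(proj(c,[.518,-.047,z]))
s=arm.camera("scene");a=cv2.resize(c["img"][:,:,::-1],(400,300));b=cv2.resize(s["img"][60:210,180:380,::-1],(400,300))
cv2.imwrite("pics/c6.png",np.hstack([a,b]))
E
```

```text
t: 16.3
tool_pos: [0.4383, -0.3433, 0.4216]
tcp_rot: [0.806, -0.592, -0.0, -0.0]
force: [-0.5, 0.6, -0.5]
gripper_width: -0.0003
t: 17.3
tool_pos: [0.5181, -0.0445, 0.4206]
tcp_rot: [0.807, -0.59, -0.001, 0.0]
force: [0.2, -0.7, 0.3]
gripper_width: 0.0003
[ 0.51789902 -0.04581673  0.42080243]
[259.93910986 183.35798199]
[260.10552128 190.37372488]
```

View pics/c6.png

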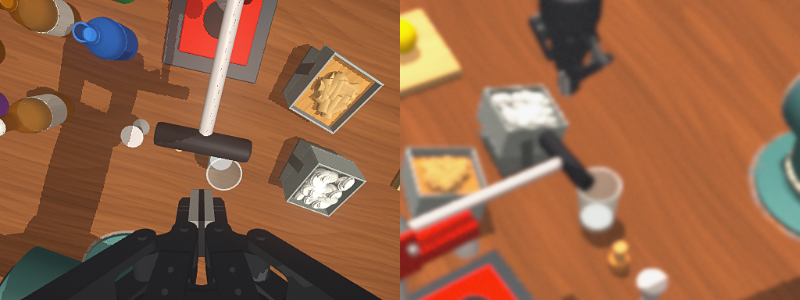

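The wrist view (left half) shows the handle centre at (203,142), matching the projected estimate. It is level and clear of the tumbler below. Descending onto the handle and starting the push along its arc.

```bash
python3 -m inch '[[[0,0,40,0,0,0,0],[0,0,35,0,0,0,0],[0,0,20,0,0,0,0],[0,0,5,0,0,0,0],[0,0,0,0,0,0,0]]]'; python3 -m inch '[[[0,0,10,0,0,0,0],[0,0,10,0,0,0,0],[0,-1,10,0,0,0,0],[0,0,0,0,0,0,0]]]';  python3 -m inch '[[[0,-2,10,0,0,0,0],[0,-2,10,0,0,0,0],[1,-3,10,0,0,0,0],[0,0,0,0,0,0,0]]]'
python3 - <<'E'
from h import *
print(to([.5415,-.045,.22]),to([.558,-.043,.188]))
E
```

```text
t: 18.02
tool_pos: [0.518, -0.047, 0.3232]
tcp_rot: [0.806, -0.592, 0.0, -0.0]
force: [1.0, -0.1, 0.8]
gripper_width: -0.0001
t: 18.52
tool_pos: [0.5187, -0.0464, 0.2913]
tcp_rot: [0.806, -0.592, -0.001, 0.0]
force: [-0.4, 0.2, -0.0]
gripper_width: 0.0003
t: 19.02
tool_pos: [0.5258, -0.0452, 0.2611]
tcp_rot: [0.806, -0.592, -0.001, 0.0]
force: [0.4, -0.3, 0.1]
gripper_width: -0.0001
[  4.6 -15.1  41. ] [  7.7 -31.5  73. ]
```

No force felt where contact was expected, so I look before going on.

```bash
python3 - <<'E'
from h import *
c=arm.camera("wrist");s=arm.camera("scene");print(proj(s,arm.get_state()["tool_pos"]),arm.get_state()["force"])
a=cv2.resize(c["img"][:,:,::-1],(400,300));b=cv2.resize(s["img"][90:190,190:323,::-1],(400,300))
cv2.imwrite("pics/c7.png",np.hstack([a,b]))
E
```

```text
[260.73548964 147.09678489] [ 0.13672936 -0.22189528  0.64180525]
```

View pics/c7.png

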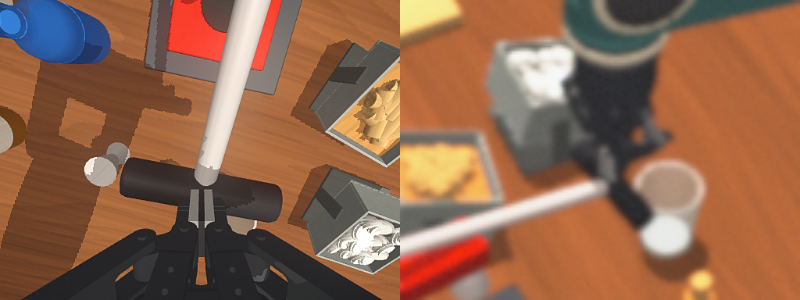

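The scene crop (right half) shows the handle has gone down with the tips resting on it (about (612,180)). The wrist view (left half) shows the tips on the middle of the bar. Continuing along the arc.

```bash
python3 -m inch '[[[1,-4,10,0,0,0,0],[1,-4,10,0,0,0,0],[1,-4,10,0,0,0,0],[1,-4,10,0,0,0,0]]]'; python3 -m inch '[[[1,-4,8,0,0,0,0],[1,-4,8,0,0,0,0],[0,-3,6,0,0,0,0],[0,-1,3,0,0,0,0],[0,0,0,0,0,0,0]]]'
python3 - <<'E'
from h import *
c=arm.camera("wrist");s=arm.camera("scene");print(arm.get_state()["force"],arm.get_state()["tool_pos"])
for th in(.45,.5,.55):
  X=[.778-.26*np.cos(th)*.9925,-.016-.26*np.cos(th)*.122,.31-.26*np.sin(th)];print(th,proj(s,X),X)
a=cv2.resize(c["img"][:,:,::-1],(400,300));b=cv2.resize(s["img"][90:190,190:323,::-1],(400,300))
cv2.imwrite("pics/c8.png",np.hstack([a,b]))
E
```

```text
t: 19.62
tool_pos: [0.5425, -0.0443, 0.2214]
tcp_rot: [0.806, -0.592, -0.0, 0.0]
force: [-1.4, 1.0, 1.7]
gripper_width: 0.0003
t: 20.25
tool_pos: [0.5544, -0.0425, 0.1972]
tcp_rot: [0.806, -0.592, -0.0, -0.0]
force: [-0.3, 0.2, 0.4]
gripper_width: 0.0
[ 0.76232599 -0.41201654 -0.91218379] [ 0.55437078 -0.04251243  0.19744541]
0.45 [254.69152409 164.02997073] [np.float64(0.5456396252378917), np.float64(-0.04456218208662691), np.float64(0.19690896113108014)]
0.5 [253.04611897 167.34173744] [np.float64(0.5515398199041893), np.float64(-0.04383691886316263), np.float64(0.18534935996290722)]
0.55 [251.26086753 170.63978923] [np.float64(0.5580060470825445), np.float64(-0.04304207783972752), np.float64(0.1741013204780286)]
```

View pics/c8.png

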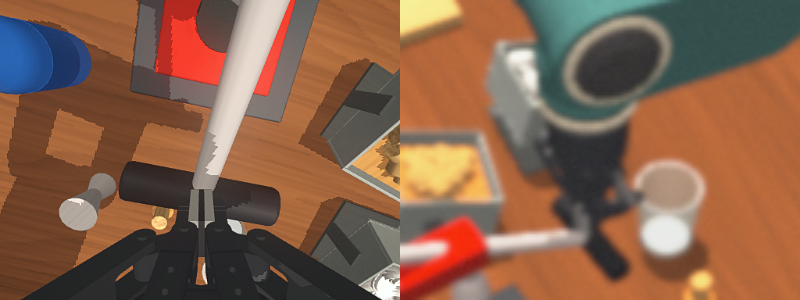

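Lever well down; handle at about (603,235) in the crop, tips still on its middle. Small steps until the force shows the stop.

```bash
for i in 1 2 3; do python3 -m inch '[[[0,-1,2,0,0,0,0],[0,-1,2,0,0,0,0],[0,0,0,0,0,0,0]]]'; done
```

```text
t: 20.72
tool_pos: [0.5563, -0.042, 0.1933]
tcp_rot: [0.806, -0.592, 0.0, -0.0]
force: [-0.7, -0.7, 1.4]
gripper_width: 0.0004
t: 21.1
tool_pos: [0.5582, -0.0414, 0.1892]
tcp_rot: [0.806, -0.592, -0.0, 0.0]
force: [-0.3, -0.9, 2.1]
gripper_width: 0.0
t: 21.48
tool_pos: [0.5593, -0.0414, 0.188]
tcp_rot: [0.806, -0.592, 0.0, 0.001]
force: [-22.3, -5.5, 29.4]
gripper_width: -0.0001
```

The stop is reached: the force jumped to about 37 N at z = 0.188, the height predicted for 0.55 rad. Withdrawing straight up and back.

```bash
python3 -m inch '[[[0,0,-5,0,0,0,0],[0,0,-20,0,0,0,0],[0,0,-45,0,0,0,0],[0,0,-50,0,0,0,0],[0,0,-50,0,0,0,0],[0,0,-40,0,0,0,0],[0,40,0,0,0,0,0],[0,40,0,0,0,0,0]]]'; python3 -m inch '[[[40,20,0,0,0,0,0],[40,20,0,0,0,0,0],[40,20,0,0,0,0,0],[40,0,0,0,0,0,0],[40,0,0,0,0,0,0],[40,0,0,0,0,0,0],[0,0,0,0,0,0,0],[0,0,0,0,0,0,0]]]'
python3 - <<'E'
from h import *
import pickle
s=arm.camera("scene");t=arm.camera("top");print(arm.get_state()["force"])
for th in(.45,.5,.55):
  X=[.778-.26*np.cos(th)*.9925,-.016-.26*np.cos(th)*.122,.31-.26*np.sin(th)];print(th,(proj(s,X)/.64).round(1),(proj(t,X)/.64-[180,60]).round(1))
cv2.imwrite("pics/c9.png",cv2.resize(s["img"][:,:,::-1],(800,600)))
cv2.imwrite("pics/c10.png",cv2.resize(t["img"][:,:,::-1],(800,600)))
E
```

```text
t: 22.48
tool_pos: [0.4829, -0.0648, 0.3963]
tcp_rot: [0.806, -0.591, 0.0, -0.0]
force: [-0.1, 0.6, 0.9]
gripper_width: 0.0008
t: 23.48
tool_pos: [0.4985, -0.3114, 0.3958]
tcp_rot: [0.806, -0.592, 0.0, -0.0]
force: [0.2, 0.2, -0.6]
gripper_width: -0.0003
[ 0.54576162 -0.31049292  0.36719638]
0.45 [398.  256.3] [254.1 252.8]
0.5 [395.4 261.5] [253.2 249.8]
0.55 [392.6 266.6] [252.3 246.5]
```

View pics/c9.png

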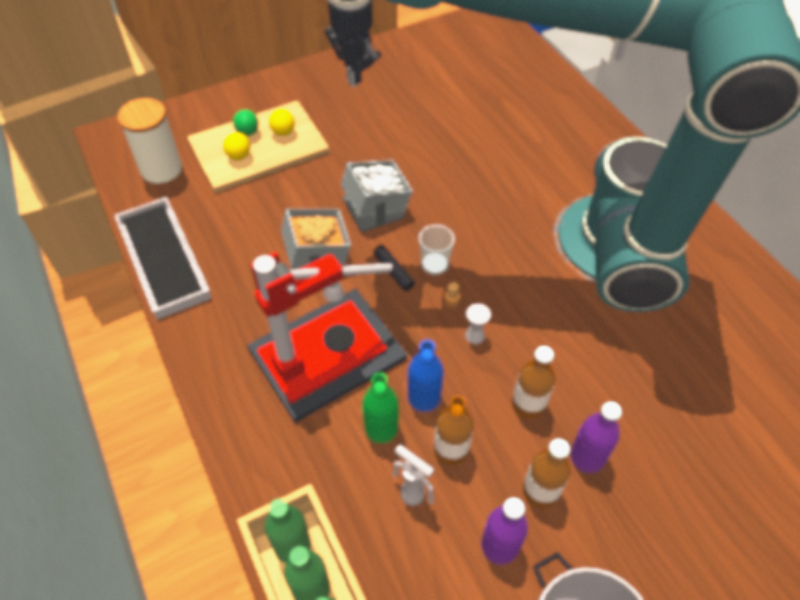

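View pics/c10.png

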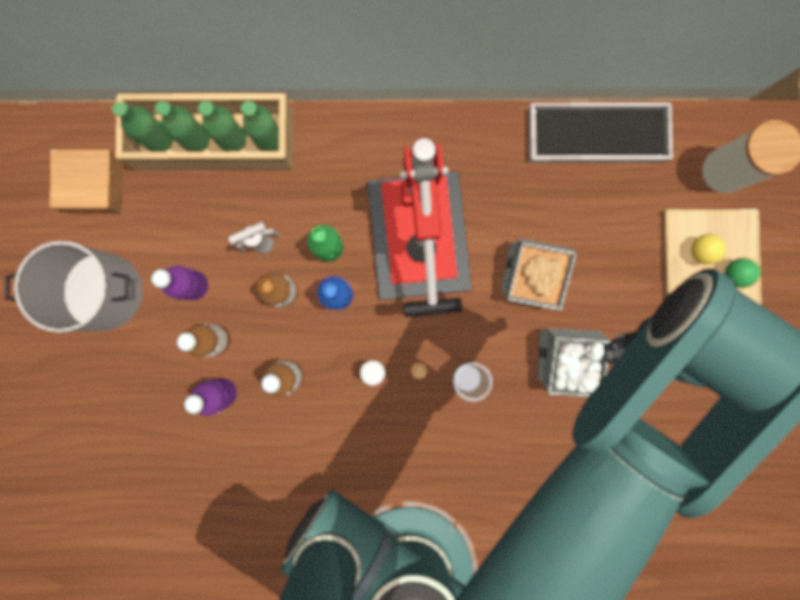

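The scene view puts the handle at (394,268), where (393,267) is predicted for 0.55 rad. The top view puts it at (433,307), where (432,307) is predicted. Bottles, bins and bystanders are where they were and the arm is clear.

```bash
python3 -c "
from h import *
print(arm.job_done(),arm.get_state()['t'])"
```

```text
the job is handed in; nothing more can be done
the job is handed in; nothing more can be done
```

The job is done and handed in at about 24 s of the 67 s allowed. I pointed at both targets in order, and the lever is down at its stop.

- **Pointing at the bottle:** with closed fingertips I held about 33 mm above the open amber bottle's mouth for about 3 s. The camera estimates of the mouth agreed to within about 6 mm.
- **Pointing at the caps:** I held about 36 mm above the middle of the heap of steel crown caps for about 3 s. The estimates of the heap's middle differed by about 7 mm, and I aimed between them.
- **Contact while pointing:** the force readings stayed at about 1 N, no more than noise, so nothing was touched.
- **Pushing the lever:** I pushed the handle down along its arc until the stop showed as a jump to about 37 N at the fingertips. That came at a height of 0.188 m, as calculated for 0.55 rad. The push below that felt very light, 2 N or less, so I checked by camera that the lever was really moving.
- **Last checks:** after moving clear, the handle matched the 0.55 rad prediction to within about 2 pixels in both the scene and top views. Everything else looked unmoved by eye, and the robot was touching nothing. No final check failed or disagreed.

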